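# Pin the parts dish and turn its spout to the descaling pot

### The job

The tap's steel valve ball lies loose in the white parts dish: drop the red-headed pin fully home through the holes of the dish's ear and the carrier's ear, so that the dish cannot slip in its carrier. Then take the carrier by the blue bar of its handle, lift it straight up about 10 cm above its cork mat and only then turn it gently a quarter turn, above the mat, until the orange spout points straight at the green pot, with the dish level and the ball always inside the blue ring. Finish still holding it there, level and still, and leave the pot, mug, wrench and bottle where they are.

Things in the scene. Friction and masses are not known exactly. Their poses are not given: they have to be found in the camera images.
- pin: loose pin: steel shank 8 mm diameter, 24 mm long, tapered tip; red collar 18 mm diameter, 4 mm thick; red round knob 14 mm diameter, 30 mm tall, to be gripped; 58 mm in all, 30 g. Starts upright in the pin stand's hole, collar on the stand's top. Origin at the shank's tip, z up to the knob
- pin_stand: fixed dark wooden block, 50 x 50 x 26 mm high, with one upright 11 mm hole in its middle that holds the pin. Origin at the centre of its underside
- carrier: loose aluminium carrier, about 0.35 kg, on the cork mat: round seat 140 mm across (floor 12 mm, wall 18 mm high), handle arched over it in its y-z plane (posts at y = +-76 mm) with a blue grip bar on top. An ear 30 mm wide to -x, 2 to 18 mm high, has an upright 11 mm through hole 83 mm from the centre. Origin at the centre of the underside, z up
- carrier_grip (a point): centre of the carrier's blue grip bar, 150 mm above the carrier's origin; bar 14 mm thick along the carrier's x, 70 mm long along y, 24 mm high
- carrier_hole (a point): centre of the lower mouth of the hole in the carrier's ear, at (-83, 0, 2) mm from the carrier's origin; axes as the carrier's. The tip of a pin that is fully home lies about 0.5 mm above it, its collar on the dish's ear
- dish: loose white dish, 124 mm across, 18 mm high, 0.15 kg, in the carrier's seat with 2 mm play, its origin (centre of the underside) 12 mm above the carrier's. Inside: flat spot 16 mm across, then a 10 degree cone; blue ring of 25 mm radius. Ear 26 mm wide to -x, over the carrier's ear, upright 11 mm hole. Orange spout to +x, ends 90 mm from the centre. z up
- dish_hole (a point): centre of the upper mouth of the hole in the dish's ear, at (-83, 0, 14.5) mm from the dish's origin, 26.5 mm above the carrier's underside; the pin's collar comes to rest here
- ball_center (a point): centre of the loose steel ball, 25 mm diameter, 64 g, lying in the middle of the dish, free to roll
- mat: fixed round cork mat, 210 mm across and 4 mm thick, under the carrier. Origin at the centre of its underside, on the work surface
- pot: green plastic descaling pot, open cup 80 mm across at the mouth and 55 mm high, standing on one side of the mat, about 180 mm from the mat's centre, roughly at right angles to the spout's first direction; the mug is across the mat from it, and which is where varies. Origin at the centre of its underside
- mug: white ceramic mug with a handle, 76 mm across and 85 mm high, on the other side of the mat. Origin at the centre of its underside; leave alone
- wrench: steel wrench lying flat to the robot's left, leave alone. Origin near its middle, on its underside
- bottle: yellow plastic bottle with a white cap, 56 mm across and 160 mm high, standing far to the robot's left; leave alone. Origin at the centre of its underside
There are look-alikes about, which are no part of the job. Of the things that look like the carrier, the smaller one is meant.

How it is judged:
By the outcome, as a careful person would: the job done as asked, in the order asked, and still so for the second after the job is handed in, while the arm keeps its last pose, push and grip.
It also fails if it takes over 64 s, if anything falls off the work surface, if the arm or the gripper's body presses on something with over 40 N, if the wrist force passes 120 N, or if a joint passes its speed limit or range.

### The arm

A 6-joint arm with a two-finger parallel gripper is mounted at the origin on the work surface. World frame = base frame: x ahead of the robot, y to its left, z up, the work surface at z = 0. Lengths are in mm, angles in rad, forces in N, time in s.
With the tool pointing down it reaches from about 425 to 925 mm from the base axis. Payload 12.5 kg.
Tool frame: the origin (TCP) lies between the finger pads, 19 mm behind the fingertips; this is the grasp point; z points along the fingers, y is the line along which they close (so a half turn about z gives the same grasp; the last joint's range is limited). The gripper opens to 85 mm and grips with 20 to 120 N. Pads are 22 mm wide; open, the fingers measure 114 mm over their backs; the gripper's body (76 mm by 85 mm) begins 54 mm behind the grasp point. The pads swing forward as they close: fully open they stand 13 mm farther back than shut.
Start: joints at [1.169, 0.491, 1.559, -0, 1.092, -0.106], TCP at [182.172, 597.876, 250.027] pointing down, gripper open.
Joint ranges: [-3.1, 3.1], [-0.84, 2.19], [0.05, 2.79], [-1.13, 4.28], [0.06, 2.93], [-2.69, 2.69]. Speed limits (rad/s): [2.22, 2.22, 2.79, 3.14, 3.14, 3.14].

### API

Orientations are given as [roll, pitch, yaw] about the fixed x, y, z axes, in that order (R = Rz(yaw) Ry(pitch) Rx(roll)).
In Python, from bench import get_obs, optics, env gives the robot as it stands.
- The arm moves only by the tool send_rows, never from a script. Its argument "steps" is a list of rows, each an object of numbers: "tx", "ty", "tz": the shift along the tool's x, y, z each as a share of 0.3 m, from -1 to 1; "ax", "ay", "az": the turn, a rotation vector about the tool's x, y, z each as a share of 360 degrees, from -1 to 1; "fingers": the opening, from -1 (shut) to 1 (fully open). In form: [{"tx": .., "ty": .., "tz": .., "ax": .., "ay": .., "az": .., "fingers": ..}, ...]. A call has exactly 5 rows; each row shifts and turns the commanded pose from where the row before left it, along the tool's axes as they then stand; what a row does not reach is not made up. A row lasts 1/8 s, in which the tool goes at most 62.5 mm and 10.7 degrees, less where a joint would pass 70% of its speed; a pose out of reach is approached as far as the arm can. A call with a number of a shift or a turn outside -1 to 1 is refused whole. A call with a gripper value outside its range is refused whole. The fingers move at their own pace and stop on an object; the grip force is fixed at half the most. Time passes only in rows, so rows that do not move let the fingers close, or fill a call up. It gives the time, the measured TCP pose, the force, the opening and the grip force at its end, in the units of the state.
- get_obs(): the state, without advancing time (a new reading comes with each control period).
- optics.get_image(name): name is "scene" or "side" or "wrist"; returns a dict with "pixels" (480x640x3 uint8, blue, green, red), "range_z" (480x640 float32, mm along the optical axis (not along the pixel's ray), 0 where there is no reading), "K" (3x3 intrinsics, pixels), "k1" (the pictures are not rectified: a ray, as slopes to the right and down, at radius r is drawn at 1 + k1 r^2 times it, then the intrinsics apply), "R" (3x3) and "t" (3): a world point X has camera coordinates R X + t. Camera axes: x right, y down, z forward; pixel columns grow to the right and rows downward; lengths in mm; the calibration is good to about 2 mm. A picture is of the moment at which its call begins.
- env.sign_off(): hands the job in; it is judged then, once.
The state is a dict: "t": time; "joints": joint angles; "qd": joint speeds; "joint_efforts": joint torques, N m; "position": TCP position; "tool_rot": TCP orientation; "ft_force": force on the tool from outside, world axes, zero at the start; "wrist_torque": the same for the moment, N m; "width": finger opening in mm; "gripper_force": force on a finger pad.
Only numpy, scipy, OpenCV 4.12 (cv2) and the standard library are available. Lean on these libraries where they do the work, as an engineer would, in place of code of your own. Each camera call takes 0.05 s, during which the arm holds its last target. There are 200 camera calls.

## Working session

There is one attempt and no reset: what is moved stays moved. The work goes in short steps, Python scripts to look and compute and a tool call to move; the robot and the scene stay as the last step left them, time stands still between calls to the robot, and variables do not carry over. Pictures are saved under pics/ and viewed, at most 12 in all, crops included, and the job is handed in when it is done.

Besides the shell and the picture viewer there is one more tool, called as name([rows], argument=value, ...), one row to a line, values as JSON. send_rows: Moves the arm, as the interface text tells. Its arguments: {"type":"object","properties":{"steps":{"type":"array","items":{"type":"object","properties":{"tx":{"type":"number","minimum":-1,"maximum":1},"ty":{"type":"number","minimum":-1,"maximum":1},"tz":{"type":"number","minimum":-1,"maximum":1},"ax":{"type":"number","minimum":-1,"maximum":1},"ay":{"type":"number","minimum":-1,"maximum":1},"az":{"type":"number","minimum":-1,"maximum":1},"fingers":{"type":"number"}}}}},"required":["steps"]}

```bash
mkdir -p pics; ls
cat > h.py <<'E'
import numpy as np, cv2
from bench import get_obs, optics, env
def pts(im):
    """world point for every pixel from range"""
    K=im["K"];v,u=np.mgrid[0:480,0:640]
    d=und(im,np.stack([u.ravel(),v.ravel()],1).astype(float))
    z=im["range_z"].ravel()
    C=np.c_[d*z[:,None],z]
    W=(C-im["t"])@im["R"]
    W[z==0]=np.nan
    return W.reshape(480,640,3)
def und(im,uv):
    K=np.array(im["K"]);dist=np.array([im["k1"],0,0,0,0.])
    return cv2.undistortPoints(np.array(uv,float).reshape(-1,1,2),K,dist).reshape(-1,2)
def ray(im,uv,z):
    d=und(im,uv);R=np.array(im["R"]);c=-R.T@im["t"]
    D=np.c_[d,np.ones(len(d))]@R
    return c+D*((z-c[2])/D[:,2])[:,None]
def proj(im,X):
    c=np.atleast_2d(X)@np.array(im["R"]).T+im["t"];s=c[:,:2]/c[:,2:]
    s=s*(1+im["k1"]*(s**2).sum(1,keepdims=True))
    K=im["K"];return s*[K[0][0],K[1][1]]+[K[0][2],K[1][2]]
E
python3 - <<'E'
from h import *
o=get_obs();print(o)
for n in("scene","side","wrist"):
    im=optics.get_image(n);np.savez("pics/%s0.npz"%n,**im);cv2.imwrite("pics/%s0.png"%n,im["pixels"])
    print(n,im["k1"],-np.array(im["R"]).T@im["t"],(im["range_z"]>0).mean())
E
```

```text
pics
{'t': 0.0, 'joints': array([ 1.16938373e+00,  4.91553469e-01,  1.55948635e+00, -8.04144268e-06,
        1.09168125e+00, -1.05604842e-01]), 'qd': array([ 0.00160258,  0.00118564,  0.00023688,  0.00123755, -0.00031001,
       -0.00305219]), 'joint_efforts': array([-1.61310676e-03, -6.18453813e+01, -2.61589390e+01, -2.23346042e-04,
        4.09424931e-03,  1.19532876e-05]), 'position': array([182.09254546, 597.65788934, 249.41879919]), 'tool_rot': array([-3.14046977e+00, -1.11852796e-04,  2.84578855e+00]), 'ft_force': array([ 0.1044657 ,  0.01696454, -0.05243926]), 'wrist_torque': array([ 0.02186417, -0.00793618,  0.06258414]), 'gripper_force': 0.0, 'width': 85.34228306983805}
scene -0.13447650644465148 [1080.69806011 -366.21965037 1146.42109447] 0.9959700520833333
side -0.08357878631152958 [  68.7494144  -826.8350127   673.92312274] 0.995888671875
wrist -0.03296560627389603 [105.91498073 620.48184895 373.6863651 ] 0.9960709635416667
```

View pics/scene0.png

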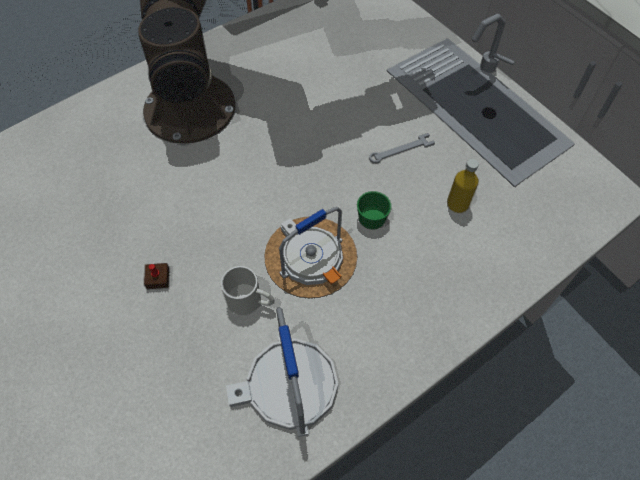

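View pics/side0.png

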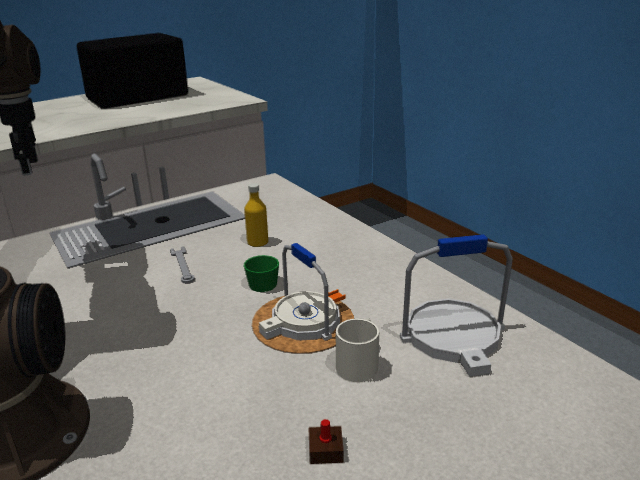

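The scene view shows the small carrier on the cork mat at (311,253), with its ear at (290,228), blue bar at (311,222) and orange spout at (332,277). The pot is at (374,210), the mug at (242,290) and the pin in its stand at (153,270). The carrier at (293,380) is the bigger look-alike. The side view agrees, with the pin at (325,430) and the ear at (270,326).

Run:
```python
from h import *
for n in("scene","side"):
    im=dict(np.load("pics/%s0.npz"%n));P=pts(im);hsv=cv2.cvtColor(im["pixels"],cv2.COLOR_BGR2HSV)
    def comp(lo,hi,name,minA=12):
        m=cv2.inRange(hsv,lo,hi);k,l,s,c=cv2.connectedComponentsWithStats(m)
        for i in range(1,k):
            if s[i,4]>=minA:
                q=P[l==i];q=q[~np.isnan(q[:,0])]
                if len(q)<5 or abs(q[:,0].mean())>1200 or abs(q[:,1].mean())>900:continue
                print(n,name,s[i,4],c[i].round(),"mean",q.mean(0).round(1),"med",np.median(q,0).round(1),"zmax",np.percentile(q[:,2],98).round(1))
                if name=="blue" and s[i,4]>100:
                    e=np.linalg.svd(q-q.mean(0),full_matrices=False)[2][0];print("  dir",e.round(3), np.ptp((q-q.mean(0))@e))
    comp((110,150,60),(125,255,255),"blue",60)
    comp((0,200,80),(4,255,255),"red")
    comp((6,220,150),(13,255,255),"orange")
    comp((55,120,30),(80,255,255),"green",100)
    m=cv2.inRange(hsv,(8,90,80),(18,215,255));m&=((P[...,2]<12)&(P[...,2]>-4)).astype(np.uint8)*255
    m=cv2.morphologyEx(m,cv2.MORPH_OPEN,np.ones((3,3)))
    cs=max(cv2.findContours(m,0,1)[0],key=cv2.contourArea);q=P[m>0]
    h=cv2.convexHull(cs).reshape(-1,2);w=ray(im,h,4.)
    print(n,"mat",q.mean(0),cv2.minEnclosingCircle(w[:,:2].astype(np.float32)))
    # tabletop check and stand
    d=cv2.inRange(hsv,(0,80,10),(12,255,75))
    k,l,s,c=cv2.connectedComponentsWithStats(d)
    for i in range(1,k):
        q=P[l==i];q=q[~np.isnan(q[:,0])]
        if 100<s[i,4]<3000 and len(q): 
            t=q[(q[:,2]>22)&(q[:,2]<32)]
            if len(t)>20: print(n,"stand?",s[i,4],c[i].round(),t.mean(0).round(1),np.ptp(t,axis=0).round(0))
# ear
im=dict(np.load("pics/scene0.npz"));P=pts(im)
for u,v in((290,228),(287,224),(242,290),(311,250)):print(u,v,P[v,u].round(1))
```

```text
scene blue 137 [310. 219.] mean [567.5  -4.3 164.2] med [567.9  -4.5 164.3] zmax 168.4
  dir [ 0.022 -1.    -0.001] 65.70547958039987
scene blue 347 [288. 350.] mean [ 781.  -206.3  209. ] med [ 780.7 -206.3  209.1] zmax 212.6
  dir [ 0.92  -0.393  0.001] 88.295406192538
scene green 863 [373. 209.] mean [559.  180.1  27.2] med [557.  183.8  27.6] zmax 56.2
scene mat [573.39001051 -11.5646997    2.92446319] ((561.2578125, -22.85912322998047), 101.52835845947266)
scene stand? 292 [156. 275.] [ 411.9 -307.9   25.2] [63. 60.  9.]
side blue 429 [460. 241.] mean [ 771.4 -208.8  205.7] med [ 770.  -208.3  208. ] zmax 211.4
  dir [-0.914  0.401 -0.066] 90.61372779510532
side blue 254 [302. 254.] mean [561.5  -8.7 159.1] med [560.   -8.5 161.5] zmax 166.5
  dir [ 0.013 -1.     0.014] 68.91996032813395
side red 47 [325. 423.] mean [ 406.3 -312.8   58.7] med [ 406.1 -312.8   58.7] zmax 60.8
side red 35 [323. 439.] mean [ 402.3 -314.2   29.5] med [ 402.1 -315.5   29.7] zmax 34.9
side orange 48 [336. 296.] mean [641.8  -3.9  32.1] med [641.8  -2.3  31.3] zmax 38.2
side green 999 [262. 272.] mean [560.9 168.2  33.4] med [560.8 159.1  35.2] zmax 54.5
side mat [519.54108169 -27.71291676   2.80787142] ((555.96240234375, -5.331394195556641), 103.9836654663086)
side stand? 977 [325. 444.] [ 404.5 -315.8   25.4] [65. 66. 10.]
290 228 [489.7  -6.3  31.3]
287 224 [477.2  -5.9  31.8]
242 290 [ 543.1 -172.8    2.5]
311 250 [570.   -5.7  44.1]
```

Run:
```python
import cv2
a=cv2.imread("pics/scene0.png")[195:305,220:400];b=cv2.imread("pics/side0.png")[230:370,240:400]
a=cv2.resize(a,(400,int(110*400/180)),interpolation=2);b=cv2.resize(b,(400,350),interpolation=2)
import numpy as np
a=np.vstack([a,np.zeros((350-a.shape[0],400,3),np.uint8)])
cv2.imwrite("pics/crop0.png",np.hstack([a,b]))
```

```text
(no output)
```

View pics/crop0.png

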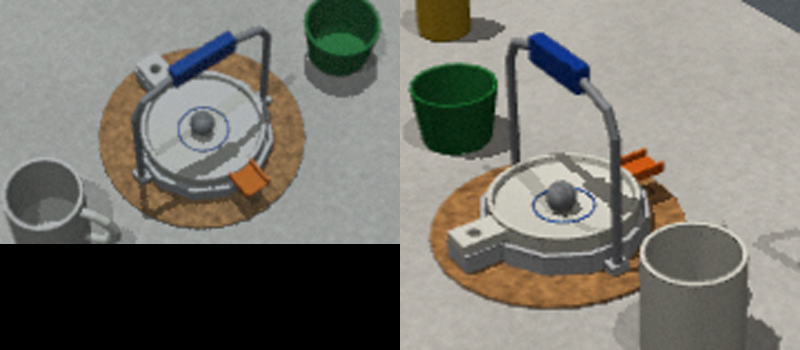

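The crop shows the ear hole free and the ball in the middle of the blue ring. The ear points to the base, the spout to +x and the pot is at +y, so the turn is +90°. I'll go over the pin first, with the fingers closing along y.

send_rows([
  {"az": -0.0235},
  {"az": -0.0235},
  {"tx": -0.1145,"ty": -0.136},
  {"tx": -0.1145,"ty": -0.136},
  {"tx": -0.1145,"ty": -0.136},
])

```text
invalid input at $.steps[0]: expected keys tx, ty, tz, ax, ay, az, fingers
```

send_rows([
  {"tx": -0.1145,"ty": -0.136},
  {"tx": -0.1145,"ty": -0.136},
  {"tx": -0.1145,"ty": -0.136},
  {"tx": -0.1145,"ty": -0.136},
  {"tx": -0.1145,"ty": -0.136},
])

```text
invalid input at $.steps[0]: expected keys tx, ty, tz, ax, ay, az, fingers
```

send_rows([
  {"tx": 0,"ty": 0,"tz": 0,"ax": 0,"ay": 0,"az": -0.0235,"fingers": 1},
  {"tx": 0,"ty": 0,"tz": 0,"ax": 0,"ay": 0,"az": -0.0235,"fingers": 1},
  {"tx": -0.1145,"ty": -0.136,"tz": 0,"ax": 0,"ay": 0,"az": 0,"fingers": 1},
  {"tx": -0.1145,"ty": -0.136,"tz": 0,"ax": 0,"ay": 0,"az": 0,"fingers": 1},
  {"tx": -0.1145,"ty": -0.136,"tz": 0,"ax": 0,"ay": 0,"az": 0,"fingers": 1},
])

```text
t: 0.78
position: [285.9, 474.1, 249.8]
tool_rot: [-3.141, -0.0, -3.142]
ft_force: [-0.3, 0.2, 0.2]
width: 85.5
gripper_force: 0.0
```

send_rows([
  {"tx": -0.1145,"ty": -0.136,"tz": 0,"ax": 0,"ay": 0,"az": 0,"fingers": 1},
  {"tx": -0.1145,"ty": -0.136,"tz": 0,"ax": 0,"ay": 0,"az": 0,"fingers": 1},
  {"tx": -0.1145,"ty": -0.136,"tz": 0,"ax": 0,"ay": 0,"az": 0,"fingers": 1},
  {"tx": -0.1145,"ty": -0.136,"tz": 0,"ax": 0,"ay": 0,"az": 0,"fingers": 1},
  {"tx": -0.1145,"ty": -0.136,"tz": 0,"ax": 0,"ay": 0,"az": 0,"fingers": 1},
])

```text
t: 1.4
position: [457.7, 269.9, 250.0]
tool_rot: [3.142, -0.0, 3.141]
ft_force: [1.1, 0.3, 0.3]
width: 85.6
gripper_force: 0.0
```

send_rows([
  {"tx": -0.1145,"ty": -0.133,"tz": 0,"ax": 0,"ay": 0,"az": 0,"fingers": 1},
  {"tx": -0.1145,"ty": -0.133,"tz": 0,"ax": 0,"ay": 0,"az": 0,"fingers": 1},
  {"tx": -0.1145,"ty": -0.133,"tz": 0,"ax": 0,"ay": 0,"az": 0,"fingers": 1},
  {"tx": 0,"ty": -0.175,"tz": 0,"ax": 0,"ay": 0,"az": 0,"fingers": 1},
  {"tx": 0,"ty": -0.175,"tz": 0,"ax": 0,"ay": 0,"az": 0,"fingers": 1},
])

```text
t: 2.02
position: [559.8, 45.0, 249.6]
tool_rot: [3.141, -0.001, 3.141]
ft_force: [0.4, 0.3, 0.5]
width: 85.0
gripper_force: 0.0
```

send_rows([
  {"tx": 0,"ty": -0.175,"tz": 0,"ax": 0,"ay": 0,"az": 0,"fingers": 1},
  {"tx": 0,"ty": 0,"tz": 0,"ax": 0,"ay": 0,"az": 0,"fingers": 1},
  {"tx": 0,"ty": 0,"tz": 0,"ax": 0,"ay": 0,"az": 0,"fingers": 1},
  {"tx": 0,"ty": 0,"tz": 0,"ax": 0,"ay": 0,"az": 0,"fingers": 1},
  {"tx": 0,"ty": 0,"tz": 0,"ax": 0,"ay": 0,"az": 0,"fingers": 1},
])

```text
t: 2.65
position: [559.7, -4.9, 250.0]
tool_rot: [3.141, -0.0, -3.141]
ft_force: [-0.4, -0.4, 0.6]
width: 85.3
gripper_force: 0.0
```

Run:
```python
from h import *
im=optics.get_image("wrist");np.savez("pics/w1.npz",**im);cv2.imwrite("pics/w1.png",im["pixels"])
R=np.array(im["R"]);print(R.round(3),-R.T@im["t"],get_obs()["position"])
```

```text
[[-0.002  1.     0.   ]
 [ 0.95   0.002  0.311]
 [ 0.311  0.001 -0.95 ]] [480.01251682  -5.70742426 374.16949983] [559.72910618  -5.04182367 249.99177903]
```

View pics/w1.png

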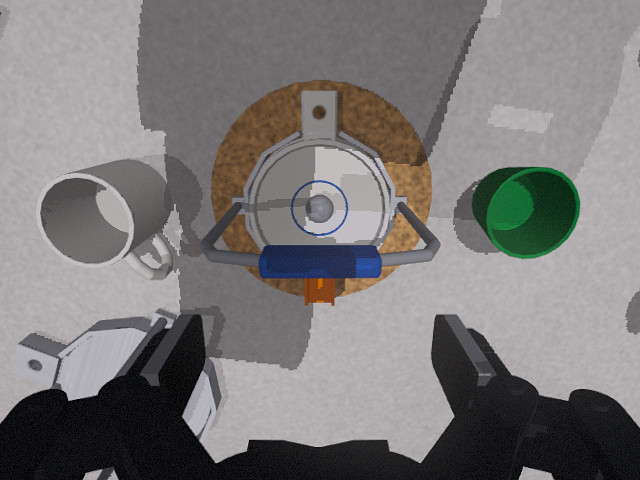

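The wrist view shows the hole at (319,112), ball at (319,208), bar at (320,262), spout at (320,290) and pot at (527,210).

Run:
```python
from h import *
im=dict(np.load("pics/w1.npz"));P=pts(im);px=im["pixels"];hsv=cv2.cvtColor(px,cv2.COLOR_BGR2HSV);g=px.mean(2)
sub=g[98:128,305:335];m=(sub<100).astype(np.uint8)
k,l,s,c=cv2.connectedComponentsWithStats(m);i=min(range(1,k),key=lambda i:np.hypot(*(c[i]-[14,14])));print(s[i],c[i]+[305,98])
print("hole",ray(im,[c[i]+[305,98]],30.5),ray(im,[c[i]+[305,98]],30.5-5), "ear z",np.nanmedian(P[95:102,308:330,2]))
def mask(lo,hi,box):
    x0,x1,y0,y1=box;M=np.zeros((480,640),np.uint8);M[y0:y1,x0:x1]=cv2.inRange(hsv,lo,hi)[y0:y1,x0:x1];return M
# ear rect: side edges
E=((P[...,2]>24)&(P[...,2]<37));E[:,:290]=0;E[:,350:]=0;E[:85]=0;E[135:]=0
q=P[E];print("ear y",np.percentile(q[:,1],[1,99]),"x min",np.percentile(q[:,0],1))
b=mask((105,140,50),(125,255,255),(255,385,240,285));q=P[b>0];t=q[(q[:,2]>158)];print("bar top",t.mean(0),np.percentile(t,[1,99],axis=0)); 
r=cv2.minAreaRect(t[:,:2].astype(np.float32));print(r)
o=mask((5,180,80),(16,255,255),(295,345,272,306));q=P[o>0];q=q[q[:,2]>15];print("spout",q.mean(0),np.percentile(q,[2,98],axis=0))
gr=mask((50,100,20),(85,255,255),(440,600,150,270));q=P[gr>0];q=q[q[:,2]>50];print("pot",cv2.minEnclosingCircle(q[:,:2].astype(np.float32)))
rg=mask((105,100,40),(125,255,255),(285,352,175,240));cs=np.argwhere(rg)[:,::-1].astype(float);w=ray(im,cs,21.);print("ring",cv2.fitEllipse(w[:,:2].astype(np.float32)))
m=mask((5,90,30),(20,255,255),(205,440,75,300))
h=cv2.convexHull(np.argwhere(m)[:,::-1].astype(np.int32)).reshape(-1,2);print("mat",cv2.minEnclosingCircle(ray(im,h,4.)[:,:2].astype(np.float32)))
im=dict(np.load("pics/side0.npz"));print("collar side",ray(im,[[325,423],[323,439]],45.))
```

```text
[  7   7  14  15 154] [318.70779221 111.95454545]
hole [[482.00843831  -4.83766327  30.5       ]] [[482.0374767   -4.82500924  25.5       ]] ear z 30.661362727250104
ear y [-17.80311164   7.86026057] x min 465.68655148711304
bar top [563.88920821  -7.70408894 165.54956231] [[558.20477466 -37.91135641 158.8333996 ]
 [570.90555847  29.08268926 167.56733291]]
((564.6333618164062, -4.296985626220703), (13.420417785644531, 68.92018127441406), 0.2344927191734314)
spout [641.65021656  -4.0756097   33.53144579] [[629.99057438 -17.17399285  30.97200985]
 [653.66345963   8.82134189  39.15677986]]
pot ((561.9698486328125, 174.02659606933594), 40.393524169921875)
ring ((565.7868041992188, -4.278731346130371), (50.1939811706543, 50.260650634765625), 120.98514556884766)
mat ((561.2006225585938, -2.624222993850708), 105.8780517578125)
collar side [[ 413.7080105  -301.71158145   45.        ]
 [ 393.40058289 -326.53261643   45.        ]]
```

send_rows([
  {"tx": 0.06,"ty": -0.148,"tz": 0,"ax": 0,"ay": 0,"az": 0,"fingers": 1},
  {"tx": 0.06,"ty": -0.148,"tz": 0,"ax": 0,"ay": 0,"az": 0,"fingers": 1},
  {"tx": 0.06,"ty": -0.148,"tz": 0,"ax": 0,"ay": 0,"az": 0,"fingers": 1},
  {"tx": 0.06,"ty": -0.148,"tz": 0,"ax": 0,"ay": 0,"az": 0,"fingers": 1},
  {"tx": 0.06,"ty": -0.148,"tz": 0,"ax": 0,"ay": 0,"az": 0,"fingers": 1},
])

```text
t: 3.32
position: [469.1, -228.8, 250.1]
tool_rot: [-3.142, 0.0, -3.141]
ft_force: [1.0, -0.7, 0.6]
width: 85.5
gripper_force: 0.0
```

send_rows([
  {"tx": 0.06,"ty": -0.148,"tz": 0,"ax": 0,"ay": 0,"az": 0,"fingers": 1},
  {"tx": 0.06,"ty": -0.14,"tz": 0,"ax": 0,"ay": 0,"az": 0,"fingers": 1},
  {"tx": 0,"ty": 0,"tz": 0.15,"ax": 0,"ay": 0,"az": 0,"fingers": 1},
  {"tx": 0,"ty": 0,"tz": 0.15,"ax": 0,"ay": 0,"az": 0,"fingers": 1},
  {"tx": 0,"ty": 0,"tz": 0,"ax": 0,"ay": 0,"az": 0,"fingers": 1},
])

```text
t: 3.95
position: [432.9, -313.2, 157.9]
tool_rot: [3.138, -0.004, 3.141]
ft_force: [-0.1, 0.8, 0.3]
width: 85.4
gripper_force: 0.0
```

Run:
```python
from h import *
im=optics.get_image("wrist");np.savez("pics/w2.npz",**im);cv2.imwrite("pics/w2.png",im["pixels"])
P=pts(im);hsv=cv2.cvtColor(im["pixels"],cv2.COLOR_BGR2HSV)
m=cv2.inRange(hsv,(0,180,40),(4,255,255))|cv2.inRange(hsv,(175,180,40),(180,255,255))
k,l,s,c=cv2.connectedComponentsWithStats(m)
for i in range(1,k):
    if s[i,4]>30:
        q=P[l==i];print(s[i],c[i]);t=q[q[:,2]>q[:,2].max()-6]
        print(q.max(0),np.percentile(q,[2,98],axis=0),"top",t.mean(0),len(t))
d=(P[...,2]>22)&(P[...,2]<29)&(np.abs(P[...,0]-405)<50)&(np.abs(P[...,1]+314)<50);q=P[d];print("stand",cv2.minAreaRect(q[:,:2].astype(np.float32)))
print(get_obs()["position"])
```

```text
[307 183  28  36 548] [321.02372263 202.53467153]
[nan nan nan] [[nan nan nan]
 [nan nan nan]] top [nan nan nan] 0
stand ((406.5672302246094, -311.56951904296875), (50.364532470703125, 50.44038009643555), 58.72980499267578)
[ 433.71025666 -313.89082765  159.83921311]<stdin>:9: RuntimeWarning: Mean of empty slice.
  ret = um.true_divide(
```

View pics/w2.png

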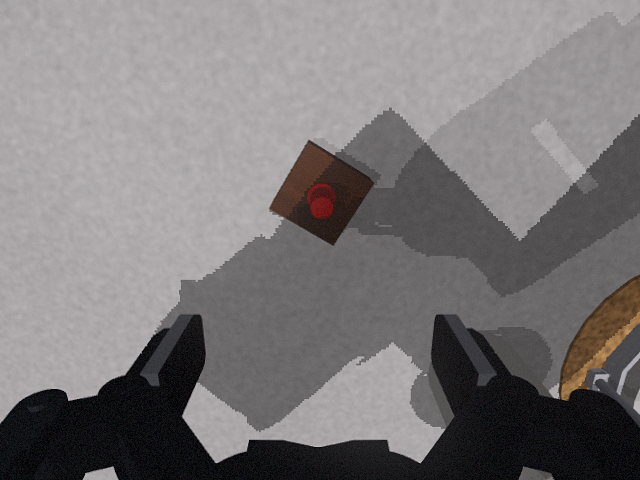

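The pin stands upright at (321,200), and the stand's centre works out at (406.6,-311.6). Descending to grasp the knob.

send_rows([
  {"tx": 0.089,"ty": 0.007,"tz": 0,"ax": 0,"ay": 0,"az": 0,"fingers": 1},
  {"tx": 0,"ty": 0,"tz": 0.12,"ax": 0,"ay": 0,"az": 0,"fingers": 1},
  {"tx": 0,"ty": 0,"tz": 0.12,"ax": 0,"ay": 0,"az": 0,"fingers": 1},
  {"tx": 0,"ty": 0,"tz": 0.12,"ax": 0,"ay": 0,"az": 0,"fingers": 1},
  {"tx": 0,"ty": 0,"tz": 0,"ax": 0,"ay": 0,"az": 0,"fingers": 1},
])

```text
t: 4.62
position: [407.2, -312.1, 52.0]
tool_rot: [3.141, -0.001, -3.142]
ft_force: [-0.2, -0.4, 0.1]
width: 85.2
gripper_force: 0.0
```

send_rows([
  {"tx": 0,"ty": 0,"tz": 0,"ax": 0,"ay": 0,"az": 0,"fingers": -0.2},
  {"tx": 0,"ty": 0,"tz": 0,"ax": 0,"ay": 0,"az": 0,"fingers": -0.2},
  {"tx": 0,"ty": 0,"tz": 0,"ax": 0,"ay": 0,"az": 0,"fingers": -0.2},
  {"tx": 0,"ty": 0,"tz": 0,"ax": 0,"ay": 0,"az": 0,"fingers": -0.2},
  {"tx": 0,"ty": 0,"tz": 0,"ax": 0,"ay": 0,"az": 0,"fingers": -0.2},
])

```text
t: 5.25
position: [406.9, -312.2, 52.1]
tool_rot: [-3.142, 0.0, 3.141]
ft_force: [-0.7, 0.3, 0.8]
width: 33.9
gripper_force: 0.0
```

Run:
```python
from h import *
im=optics.get_image("wrist");np.savez("pics/w3.npz",**im);cv2.imwrite("pics/w3.png",im["pixels"])
o=get_obs();print(o["position"],o["width"],o["tool_rot"])
```

```text
[ 406.86077283 -312.13011664   52.01785409] 34.415754545707834 [3.14149090e+00 3.60155033e-05 3.14101711e+00]
```

View pics/w3.png

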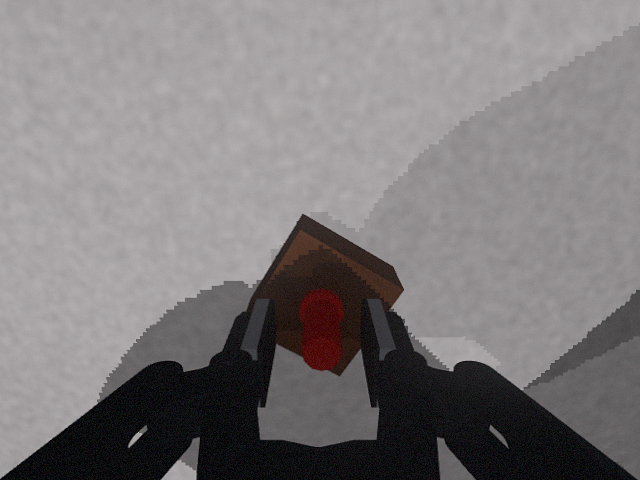

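The pin is centred between the half-closed fingers, with the knob at (321,345). Closing, then lifting.

send_rows([
  {"tx": 0,"ty": 0,"tz": 0,"ax": 0,"ay": 0,"az": 0,"fingers": -1},
  {"tx": 0,"ty": 0,"tz": 0,"ax": 0,"ay": 0,"az": 0,"fingers": -1},
  {"tx": 0,"ty": 0,"tz": 0,"ax": 0,"ay": 0,"az": 0,"fingers": -1},
  {"tx": 0,"ty": 0,"tz": 0,"ax": 0,"ay": 0,"az": 0,"fingers": -1},
  {"tx": 0,"ty": 0,"tz": 0,"ax": 0,"ay": 0,"az": 0,"fingers": -1},
])

```text
t: 5.92
position: [406.9, -312.1, 52.0]
tool_rot: [3.142, 0.0, 3.141]
ft_force: [-0.5, 0.7, 5.5]
width: 11.8
gripper_force: 58.5
```

send_rows([
  {"tx": 0,"ty": 0,"tz": 0,"ax": 0,"ay": 0,"az": 0,"fingers": -1},
  {"tx": 0,"ty": 0,"tz": -0.05,"ax": 0,"ay": 0,"az": 0,"fingers": -1},
  {"tx": 0,"ty": 0,"tz": -0.13,"ax": 0,"ay": 0,"az": 0,"fingers": -1},
  {"tx": 0,"ty": 0,"tz": -0.14,"ax": 0,"ay": 0,"az": 0,"fingers": -1},
  {"tx": 0,"ty": 0,"tz": 0,"ax": 0,"ay": 0,"az": 0,"fingers": -1},
])

```text
t: 6.55
position: [407.7, -312.9, 151.2]
tool_rot: [-3.138, 0.004, 3.141]
ft_force: [-0.4, 0.3, -0.7]
width: 12.1
gripper_force: 58.5
```

Run:
```python
from h import *
im=optics.get_image("wrist");np.savez("pics/w4.npz",**im)
o=get_obs();p=o["position"];print(p,o["width"],o["gripper_force"],o["tool_rot"])
for f in("w3","w4"):
    im=dict(np.load("pics/%s.npz"%f));hsv=cv2.cvtColor(im["pixels"],cv2.COLOR_BGR2HSV)
    m=cv2.inRange(hsv,(0,150,30),(6,255,255))|cv2.inRange(hsv,(174,150,30),(180,255,255))
    m=cv2.morphologyEx(m,cv2.MORPH_OPEN,np.ones((3,3)))
    k,l,s,c=cv2.connectedComponentsWithStats(m);i=1+np.argmax(s[1:,4]);ys,xs=np.nonzero(l==i)
    print(f,s[i],"top v",ys.min(),"bot v",ys.max(),"u at collar",xs[ys<ys.min()+8].mean(),"u knob",xs[ys>ys.max()-10].mean())
    dz=0 if f=="w3" else p[2]-52
    P=np.array([407.,-312,0])
    # predicted extents with pin axis at 407: collar far edge (x-9,z=30 / z=26), knob near edge (x+7,z=60)
    for dx in(-2,0,2):
        print(dx,proj(im,P+[dx-9,0,30+dz]).round(1),proj(im,P+[dx-9,0,26+dz]).round(1),proj(im,P+[dx+7,0,60+dz]).round(1))
```

```text
[ 407.16032082 -312.36545544  149.49894796] 12.232601470670522 58.481422662734985 [-3.13953744e+00  2.20083309e-03  3.14116591e+00]
w3 [ 299  289   45   81 2909] top v 289 bot v 369 u at collar 321.29842931937173 u knob 322.2037037037037
-2 [[319.6 288.7]] [[319.6 284.5]] [[320.  368.2]]
0 [[319.6 293.2]] [[319.6 289. ]] [[319.9 373.1]]
2 [[319.6 297.7]] [[319.6 293.3]] [[319.9 377.9]]
w4 [ 300  289   36   81 2483] top v 289 bot v 369 u at collar 318.0274725274725 u knob 317.8383458646617
-2 [[321.6 285.1]] [[321.5 281. ]] [[321.9 363.5]]
0 [[321.6 289.6]] [[321.5 285.4]] [[321.8 368.3]]
2 [[321.5 294. ]] [[321.5 289.8]] [[321.8 373.1]]
```

send_rows([
  {"tx": -0.042,"ty": 0.1707,"tz": 0,"ax": 0,"ay": 0,"az": 0,"fingers": -1},
  {"tx": -0.042,"ty": 0.1707,"tz": 0,"ax": 0,"ay": 0,"az": 0,"fingers": -1},
  {"tx": -0.042,"ty": 0.1707,"tz": 0,"ax": 0,"ay": 0,"az": 0,"fingers": -1},
  {"tx": -0.042,"ty": 0.1707,"tz": 0,"ax": 0,"ay": 0,"az": 0,"fingers": -1},
  {"tx": -0.042,"ty": 0.1707,"tz": 0,"ax": 0,"ay": 0,"az": 0,"fingers": -1},
])

```text
t: 7.22
position: [469.8, -54.4, 147.2]
tool_rot: [3.141, -0.002, 3.141]
ft_force: [0.6, -0.7, -0.8]
width: 12.0
gripper_force: 58.6
```

send_rows([
  {"tx": -0.042,"ty": 0.1707,"tz": 0,"ax": 0,"ay": 0,"az": 0,"fingers": -1},
  {"tx": 0,"ty": 0,"tz": 0.097,"ax": 0,"ay": 0,"az": 0,"fingers": -1},
  {"tx": 0,"ty": 0,"tz": 0.097,"ax": 0,"ay": 0,"az": 0,"fingers": -1},
  {"tx": 0,"ty": 0,"tz": 0,"ax": 0,"ay": 0,"az": 0,"fingers": -1},
  {"tx": 0,"ty": 0,"tz": 0,"ax": 0,"ay": 0,"az": 0,"fingers": -1},
])

```text
t: 7.85
position: [482.7, -5.0, 90.1]
tool_rot: [3.141, -0.0, 3.141]
ft_force: [0.6, -0.8, -0.1]
width: 12.2
gripper_force: 58.6
```

Run:
```python
from h import *
o=get_obs();p=o["position"];print(p,o["width"],o["gripper_force"],o["tool_rot"])
im=optics.get_image("wrist");np.savez("pics/w5.npz",**im)
s=optics.get_image("side");np.savez("pics/s5.npz",**s)
u,v=proj(im,[482,-4.8,30.5])[0];print("hole pred",u,v,"tip pred",proj(im,[*p[:2],p[2]-50]))
v0,u0=int(v)-90,int(u)-60
a=cv2.resize(im["pixels"][v0:v0+150,u0:u0+120],None,fx=3.8,fy=3.8,interpolation=2)
us,vs=proj(s,[482,-4.8,30.5])[0];print(us,vs,"tip",proj(s,[*p[:2],p[2]-50]),"crop",u0,v0)
b=cv2.resize(s["pixels"][int(vs)-50:int(vs)+25,int(us)-22:int(us)+23],(342,570),interpolation=2);print(int(us)-22,int(vs)-50)
cv2.imwrite("pics/c5.png",np.hstack([a,b]) )
```

```text
[482.6743893   -5.02699409  90.06515748] 12.179800124245824 58.59520733356476 [ 3.14143346e+00 -3.85511764e-04  3.14084930e+00]
hole pred 319.4100988642279 275.28710297907463 tip pred [[319.01723604 284.51604275]]
268.7474211676136 321.9944017395108 tip [[268.80199801 317.89161578]] crop 259 185
246 271
```

View pics/c5.png

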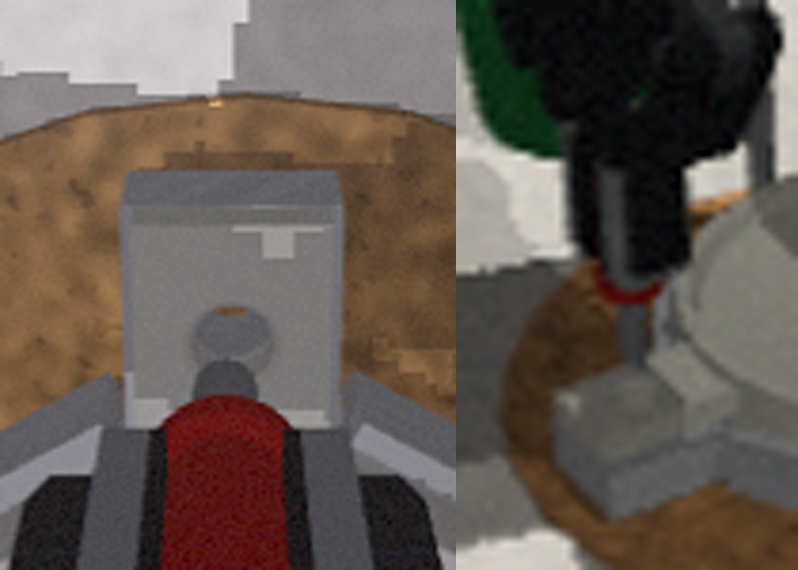

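The crop shows the hole at about (320,275) and the pin tip at about (318,280) in wrist pixels, so the pin has to go about 0.8 mm to +y and 0.6 mm to -x. I'll correct that and insert in stages.

send_rows([
  {"tx": 0.002,"ty": 0.0027,"tz": 0,"ax": 0,"ay": 0,"az": 0,"fingers": -1},
  {"tx": 0,"ty": 0,"tz": 0.02,"ax": 0,"ay": 0,"az": 0,"fingers": -1},
  {"tx": 0,"ty": 0,"tz": 0.02,"ax": 0,"ay": 0,"az": 0,"fingers": -1},
  {"tx": 0,"ty": 0,"tz": 0.02,"ax": 0,"ay": 0,"az": 0,"fingers": -1},
  {"tx": 0,"ty": 0,"tz": 0,"ax": 0,"ay": 0,"az": 0,"fingers": -1},
])

```text
t: 8.57
position: [481.8, -4.1, 71.2]
tool_rot: [3.141, -0.001, 3.141]
ft_force: [-0.3, -0.3, 0.4]
width: 11.9
gripper_force: 58.6
```

Tip at z≈21 with no force. Continuing down to just above home.

send_rows([
  {"tx": 0,"ty": 0,"tz": 0.015,"ax": 0,"ay": 0,"az": 0,"fingers": -1},
  {"tx": 0,"ty": 0,"tz": 0.015,"ax": 0,"ay": 0,"az": 0,"fingers": -1},
  {"tx": 0,"ty": 0,"tz": 0.015,"ax": 0,"ay": 0,"az": 0,"fingers": -1},
  {"tx": 0,"ty": 0,"tz": 0,"ax": 0,"ay": 0,"az": 0,"fingers": -1},
  {"tx": 0,"ty": 0,"tz": 0,"ax": 0,"ay": 0,"az": 0,"fingers": -1},
])

```text
t: 9.2
position: [482.1, -4.1, 58.3]
tool_rot: [3.142, 0.0, 3.141]
ft_force: [0.2, 0.2, 0.5]
width: 12.1
gripper_force: 58.6
```

send_rows([
  {"tx": 0,"ty": 0,"tz": 0.004,"ax": 0,"ay": 0,"az": 0,"fingers": -1},
  {"tx": 0,"ty": 0,"tz": 0,"ax": 0,"ay": 0,"az": 0,"fingers": -1},
  {"tx": 0,"ty": 0,"tz": 0,"ax": 0,"ay": 0,"az": 0,"fingers": -0.1},
  {"tx": 0,"ty": 0,"tz": 0,"ax": 0,"ay": 0,"az": 0,"fingers": -0.1},
  {"tx": 0,"ty": 0,"tz": 0,"ax": 0,"ay": 0,"az": 0,"fingers": -0.1},
])

```text
t: 9.82
position: [482.1, -4.1, 57.1]
tool_rot: [3.142, 0.0, 3.141]
ft_force: [-0.1, 0.5, 0.2]
width: 38.6
gripper_force: 0.0
```

send_rows([
  {"tx": 0,"ty": 0,"tz": 0,"ax": 0,"ay": 0,"az": 0,"fingers": -0.1},
  {"tx": 0,"ty": 0,"tz": -0.07,"ax": 0,"ay": 0,"az": 0,"fingers": -0.1},
  {"tx": 0,"ty": 0,"tz": -0.15,"ax": 0,"ay": 0,"az": 0,"fingers": -0.1},
  {"tx": 0,"ty": 0,"tz": -0.15,"ax": 0,"ay": 0,"az": 0,"fingers": 0.4},
  {"tx": 0,"ty": 0,"tz": -0.15,"ax": 0,"ay": 0,"az": 0,"fingers": 0.4},
])

```text
t: 10.45
position: [481.8, -4.1, 214.6]
tool_rot: [3.141, -0.0, 3.141]
ft_force: [0.2, -0.6, 0.6]
width: 60.0
gripper_force: 0.0
```

send_rows([
  {"tx": 0,"ty": 0,"tz": -0.12,"ax": 0,"ay": 0,"az": 0,"fingers": 0.4},
  {"tx": -0.13,"ty": 0,"tz": 0,"ax": 0,"ay": 0,"az": 0,"fingers": 0.4},
  {"tx": -0.13,"ty": 0,"tz": 0,"ax": 0,"ay": 0,"az": 0,"fingers": 0.4},
  {"tx": 0,"ty": 0,"tz": 0,"ax": 0,"ay": 0,"az": 0,"fingers": 0.4},
  {"tx": 0,"ty": 0,"tz": 0,"ax": 0,"ay": 0,"az": 0,"fingers": 0.4},
])

```text
t: 11.08
position: [559.2, -4.0, 248.7]
tool_rot: [3.141, -0.001, 3.141]
ft_force: [0.1, -0.5, 1.2]
width: 59.7
gripper_force: 0.0
```

Run:
```python
from h import *
o=get_obs();p=o["position"];print(p,o["width"],o["tool_rot"])
im=optics.get_image("wrist");np.savez("pics/w6.npz",**im)
s=optics.get_image("side");np.savez("pics/s6.npz",**s)
P=pts(im);hsv=cv2.cvtColor(im["pixels"],cv2.COLOR_BGR2HSV)
m=cv2.inRange(hsv,(0,150,30),(4,255,255));q=P[(m>0)&(P[...,1]<20)&(P[...,1]>-30)&(P[...,0]<520)];q=q[~np.isnan(q[:,0])];print("red",len(q),np.percentile(q,[2,50,99],axis=0).round(1))
b=cv2.inRange(hsv,(105,140,50),(125,255,255));t=P[b>0];t=t[(t[:,2]>158)&(np.abs(t[:,1])<60)];print("bar",cv2.minAreaRect(t[:,:2].astype(np.float32)))
u,v=proj(im,[520,-4.8,30.5])[0].astype(int)
a=cv2.resize(im["pixels"][max(v-110,0):max(v-110,0)+200,u-100:u+100],(500,500),interpolation=2)
us,vs=proj(s,[500,-4.8,30.5])[0].astype(int)
b=cv2.resize(s["pixels"][vs-60:vs+40,us-30:us+30],(300,500),interpolation=2)
cv2.imwrite("pics/c6.png",np.hstack([a,b]) )
```

```text
[559.21608601  -4.02628686 248.66844461] 59.72780509655789 [ 3.14136644e+00 -1.34783535e-03  3.14121536e+00]
red 296 [[474.2 -11.9  33.4]
 [481.1  -4.4  64.3]
 [489.1   3.7  66.2]]
bar ((564.52734375, -4.337505340576172), (13.451009750366211, 68.95401000976562), 0.24437107145786285)
```

View pics/c6.png

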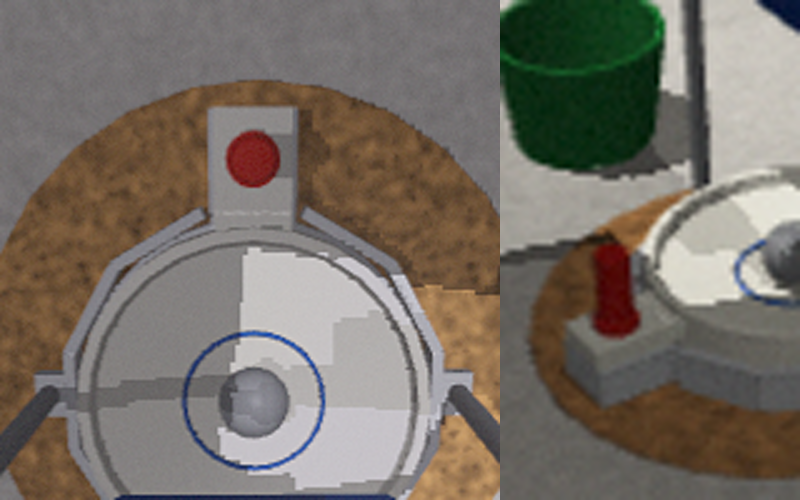

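The pin is home: the collar sits on the ear at crop (253,160) and the knob top is at about z=65. The ball is inside the ring. Next I turn the tool so it closes along x, over the bar at (564.6,-4.3).

send_rows([
  {"tx": -0.018,"ty": -0.001,"tz": 0,"ax": 0,"ay": 0,"az": 0,"fingers": 0.4},
  {"tx": 0,"ty": 0,"tz": 0,"ax": 0,"ay": 0,"az": 0.025,"fingers": 0.4},
  {"tx": 0,"ty": 0,"tz": 0,"ax": 0,"ay": 0,"az": 0.025,"fingers": 0.4},
  {"tx": 0,"ty": 0,"tz": 0,"ax": 0,"ay": 0,"az": 0.025,"fingers": 0.4},
  {"tx": 0,"ty": 0,"tz": 0,"ax": 0,"ay": 0,"az": 0.025,"fingers": 0.4},
])

```text
t: 11.8
position: [565.4, -4.5, 249.3]
tool_rot: [3.141, 0.0, 2.508]
ft_force: [-0.1, -0.1, -0.4]
width: 59.6
gripper_force: 0.0
```

send_rows([
  {"tx": 0,"ty": 0,"tz": 0,"ax": 0,"ay": 0,"az": 0.025,"fingers": 0.4},
  {"tx": 0,"ty": 0,"tz": 0,"ax": 0,"ay": 0,"az": 0.025,"fingers": 0.4},
  {"tx": 0,"ty": 0,"tz": 0,"ax": 0,"ay": 0,"az": 0.025,"fingers": 0.4},
  {"tx": 0,"ty": 0,"tz": 0,"ax": 0,"ay": 0,"az": 0.025,"fingers": 0.4},
  {"tx": 0,"ty": 0,"tz": 0,"ax": 0,"ay": 0,"az": 0.025,"fingers": 0.4},
])

```text
t: 12.42
position: [565.5, -4.5, 249.3]
tool_rot: [3.141, -0.0, 1.722]
ft_force: [0.1, -0.8, -0.7]
width: 59.6
gripper_force: 0.0
```

send_rows([
  {"tx": 0,"ty": 0,"tz": 0,"ax": 0,"ay": 0,"az": 0.0245,"fingers": 0.4},
  {"tx": 0,"ty": 0,"tz": 0.04,"ax": 0,"ay": 0,"az": 0,"fingers": 0.4},
  {"tx": 0,"ty": 0,"tz": 0,"ax": 0,"ay": 0,"az": 0,"fingers": 0.4},
  {"tx": 0,"ty": 0,"tz": 0,"ax": 0,"ay": 0,"az": 0,"fingers": 0.4},
  {"tx": 0,"ty": 0,"tz": 0,"ax": 0,"ay": 0,"az": 0,"fingers": 0.4},
])

```text
t: 13.05
position: [565.5, -4.4, 237.2]
tool_rot: [3.141, -0.0, 1.574]
ft_force: [0.1, 0.6, -0.1]
width: 59.4
gripper_force: 0.0
```

Run:
```python
from h import *
o=get_obs();p=o["position"];print(p,o["width"],o["tool_rot"])
im=optics.get_image("wrist");np.savez("pics/w7.npz",**im)
P=pts(im);hsv=cv2.cvtColor(im["pixels"],cv2.COLOR_BGR2HSV)
b=cv2.inRange(hsv,(105,140,50),(125,255,255));t=P[b>0];t=t[(t[:,2]>158)&(np.abs(t[:,1])<60)];print("bar",cv2.minAreaRect(t[:,:2].astype(np.float32)),np.median(t,axis=0))
gr=cv2.inRange(hsv,(50,100,20),(85,255,255));q=P[gr>0];q=q[(q[:,2]>50)&(q[:,2]<60)];print("pot",len(q),cv2.minEnclosingCircle(q[:,:2].astype(np.float32)) if len(q)>5 else "")
```

```text
[565.5158323   -4.43388957 237.22521567] 59.44452766166752 [ 3.14133088e+00 -9.17236696e-05  1.57441098e+00]
bar ((565.5179443359375, -4.052333831787109), (13.485810279846191, 69.46302795410156), 0.6307502388954163) [565.41134943  -0.65872465 166.05337311]
pot 505 ((562.4110107421875, 146.74940490722656), 28.08573341369629)
```

Centred on the bar. Descend, then close in two steps.

send_rows([
  {"tx": 0,"ty": 0,"tz": 0.09,"ax": 0,"ay": 0,"az": 0,"fingers": 0.4},
  {"tx": 0,"ty": 0,"tz": 0.09,"ax": 0,"ay": 0,"az": 0,"fingers": 0.4},
  {"tx": 0,"ty": 0,"tz": 0.06,"ax": 0,"ay": 0,"az": 0,"fingers": 0.4},
  {"tx": 0,"ty": 0,"tz": 0.037,"ax": 0,"ay": 0,"az": 0,"fingers": -0.4},
  {"tx": 0,"ty": 0,"tz": 0,"ax": 0,"ay": 0,"az": 0,"fingers": -0.4},
])

```text
t: 13.72
position: [565.3, -4.4, 153.7]
tool_rot: [-3.141, -0.0, 1.574]
ft_force: [0.3, 0.0, -0.7]
width: 26.0
gripper_force: 0.0
```

send_rows([
  {"tx": 0,"ty": 0,"tz": 0,"ax": 0,"ay": 0,"az": 0,"fingers": -0.45},
  {"tx": 0,"ty": 0,"tz": 0,"ax": 0,"ay": 0,"az": 0,"fingers": -0.5},
  {"tx": 0,"ty": 0,"tz": 0,"ax": 0,"ay": 0,"az": 0,"fingers": -0.55},
  {"tx": 0,"ty": 0,"tz": 0,"ax": 0,"ay": 0,"az": 0,"fingers": -0.6},
  {"tx": 0,"ty": 0,"tz": 0,"ax": 0,"ay": 0,"az": 0,"fingers": -0.62},
])

```text
t: 14.35
position: [565.4, -4.4, 154.1]
tool_rot: [3.141, -0.0, 1.573]
ft_force: [-0.3, -0.6, 0.1]
width: 16.7
gripper_force: 0.0
```

send_rows([
  {"tx": 0,"ty": 0,"tz": 0,"ax": 0,"ay": 0,"az": 0,"fingers": -0.65},
  {"tx": 0,"ty": 0,"tz": 0,"ax": 0,"ay": 0,"az": 0,"fingers": -0.7},
  {"tx": 0,"ty": 0,"tz": 0,"ax": 0,"ay": 0,"az": 0,"fingers": -1},
  {"tx": 0,"ty": 0,"tz": 0,"ax": 0,"ay": 0,"az": 0,"fingers": -1},
  {"tx": 0,"ty": 0,"tz": 0,"ax": 0,"ay": 0,"az": 0,"fingers": -1},
])

```text
t: 14.98
position: [565.2, -4.4, 154.1]
tool_rot: [-3.141, -0.0, 1.573]
ft_force: [-4.0, -0.2, 5.3]
width: 12.9
gripper_force: 59.3
```

Gripped. Lift gently, and check level and ball after the first few centimetres.

send_rows([
  {"tx": 0,"ty": 0,"tz": -0.005,"ax": 0,"ay": 0,"az": 0,"fingers": -1},
  {"tx": 0,"ty": 0,"tz": -0.01,"ax": 0,"ay": 0,"az": 0,"fingers": -1},
  {"tx": 0,"ty": 0,"tz": -0.015,"ax": 0,"ay": 0,"az": 0,"fingers": -1},
  {"tx": 0,"ty": 0,"tz": -0.02,"ax": 0,"ay": 0,"az": 0,"fingers": -1},
  {"tx": 0,"ty": 0,"tz": -0.02,"ax": 0,"ay": 0,"az": 0,"fingers": -1},
])

```text
t: 15.6
position: [565.5, -4.4, 175.5]
tool_rot: [3.141, -0.0, 1.573]
ft_force: [0.4, -0.7, -5.5]
width: 13.5
gripper_force: 58.4
```

send_rows([
  {"tx": 0,"ty": 0,"tz": -0.015,"ax": 0,"ay": 0,"az": 0,"fingers": -1},
  {"tx": 0,"ty": 0,"tz": -0.01,"ax": 0,"ay": 0,"az": 0,"fingers": -1},
  {"tx": 0,"ty": 0,"tz": -0.005,"ax": 0,"ay": 0,"az": 0,"fingers": -1},
  {"tx": 0,"ty": 0,"tz": 0,"ax": 0,"ay": 0,"az": 0,"fingers": -1},
  {"tx": 0,"ty": 0,"tz": 0,"ax": 0,"ay": 0,"az": 0,"fingers": -1},
])

```text
t: 16.23
position: [565.4, -4.4, 183.8]
tool_rot: [-3.141, -0.0, 1.573]
ft_force: [-0.0, -0.8, -6.0]
width: 13.3
gripper_force: 58.5
```

```bash
cat > chk.py <<'E'
from h import *
import sys
o=get_obs();p=o["position"];print(p,o["width"],o["tool_rot"],o["ft_force"])
im={n:optics.get_image(n) for n in("scene","side")}
for n in im:np.savez("pics/%s_%s.npz"%(n,sys.argv[1]),**im[n])
z=p[2]-150 # carrier origin height
out=[]
for n,i in im.items():
    u,v=proj(i,[p[0],p[1],z+40])[0].astype(int)
    c=i["pixels"][v-65:v+65,u-65:u+65];out.append(cv2.resize(c,(400,400),interpolation=2));print(n,u-65,v-65)
    # carrier/dish rim plane from range: white points between
    P=pts(i);d=(np.hypot(P[...,0]-p[0],P[...,1]-p[1])<66)&(np.abs(P[...,2]-z-30)<8)&(np.hypot(P[...,0]-p[0],P[...,1]-p[1])>55)
    q=P[d];A=np.c_[q[:,:2]-p[:2],np.ones(len(q))];w=np.ones(len(q),bool)
    for _ in range(5):
        s=np.linalg.lstsq(A[w],q[w,2],rcond=None)[0];w=abs(A@s-q[:,2])<2
    print("rim tilt deg",np.degrees(s[:2]).round(2),"z",s[2]-z,w.sum())
cv2.imwrite("pics/c_%s.png"%sys.argv[1],np.hstack(out))
E
python3 chk.py a
```

```text
[565.37268451  -4.4446537  183.83324904] 13.319550535553383 [-3.14135220e+00 -1.03039945e-04  1.57345974e+00] [-0.01402233 -0.8150752  -5.97098839]
scene 245 176
rim tilt deg [ 0.3  -0.25] z 27.47376998686027 221
side 239 224
rim tilt deg [ 0.4  -0.02] z 27.474681938914472 307
```

View pics/c_a.png

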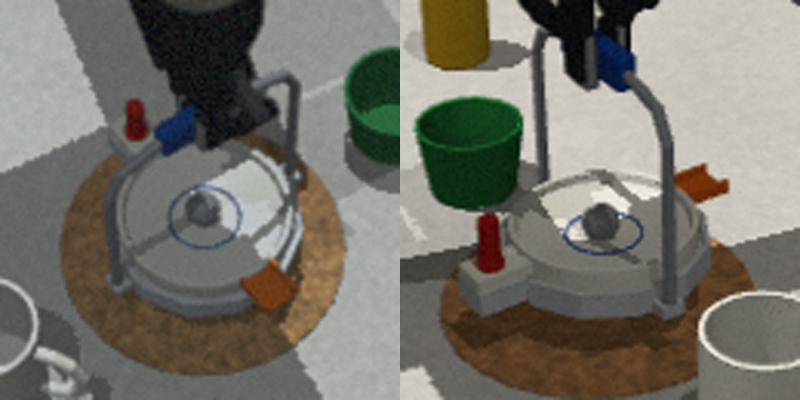

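Level and lifted clear, with the pin home and the ball in the ring. Lifting the other 70 mm.

send_rows([
  {"tx": 0,"ty": 0,"tz": -0.01,"ax": 0,"ay": 0,"az": 0,"fingers": -1},
  {"tx": 0,"ty": 0,"tz": -0.02,"ax": 0,"ay": 0,"az": 0,"fingers": -1},
  {"tx": 0,"ty": 0,"tz": -0.03,"ax": 0,"ay": 0,"az": 0,"fingers": -1},
  {"tx": 0,"ty": 0,"tz": -0.03,"ax": 0,"ay": 0,"az": 0,"fingers": -1},
  {"tx": 0,"ty": 0,"tz": -0.03,"ax": 0,"ay": 0,"az": 0,"fingers": -1},
])

```text
t: 16.95
position: [565.5, -4.4, 220.8]
tool_rot: [3.141, -0.0, 1.573]
ft_force: [0.3, 0.3, -7.0]
width: 13.0
gripper_force: 58.5
```

send_rows([
  {"tx": 0,"ty": 0,"tz": -0.03,"ax": 0,"ay": 0,"az": 0,"fingers": -1},
  {"tx": 0,"ty": 0,"tz": -0.03,"ax": 0,"ay": 0,"az": 0,"fingers": -1},
  {"tx": 0,"ty": 0,"tz": -0.03,"ax": 0,"ay": 0,"az": 0,"fingers": -1},
  {"tx": 0,"ty": 0,"tz": -0.018,"ax": 0,"ay": 0,"az": 0,"fingers": -1},
  {"tx": 0,"ty": 0,"tz": -0.008,"ax": 0,"ay": 0,"az": 0,"fingers": -1},
])

```text
t: 17.58
position: [565.4, -4.5, 255.1]
tool_rot: [3.141, -0.0, 1.573]
ft_force: [-0.6, 0.2, -7.4]
width: 13.1
gripper_force: 58.5
```

send_rows([
  {"tx": 0,"ty": 0,"tz": 0,"ax": 0,"ay": 0,"az": 0,"fingers": -1},
  {"tx": 0,"ty": 0,"tz": 0,"ax": 0,"ay": 0,"az": 0,"fingers": -1},
  {"tx": 0,"ty": 0,"tz": 0,"ax": 0,"ay": 0,"az": 0,"fingers": -1},
  {"tx": 0,"ty": 0,"tz": 0,"ax": 0,"ay": 0,"az": 0,"fingers": -1},
  {"tx": 0,"ty": 0,"tz": 0,"ax": 0,"ay": 0,"az": 0,"fingers": -1},
])

```text
t: 18.2
position: [565.4, -4.4, 254.7]
tool_rot: [-3.142, -0.0, 1.573]
ft_force: [-0.2, 0.1, -6.8]
width: 13.5
gripper_force: 58.5
```

send_rows([
  {"tx": 0,"ty": 0,"tz": 0,"ax": 0,"ay": 0,"az": -0.0028,"fingers": -1},
  {"tx": 0,"ty": 0,"tz": 0,"ax": 0,"ay": 0,"az": -0.0055,"fingers": -1},
  {"tx": 0,"ty": 0,"tz": 0,"ax": 0,"ay": 0,"az": -0.0083,"fingers": -1},
  {"tx": 0,"ty": 0,"tz": 0,"ax": 0,"ay": 0,"az": -0.0083,"fingers": -1},
  {"tx": 0,"ty": 0,"tz": 0,"ax": 0,"ay": 0,"az": -0.0083,"fingers": -1},
])

```text
t: 18.82
position: [565.4, -4.4, 254.8]
tool_rot: [3.142, -0.0, 1.785]
ft_force: [-0.3, -0.6, -6.5]
width: 12.9
gripper_force: 58.5
```

send_rows([
  {"tx": 0,"ty": 0,"tz": 0,"ax": 0,"ay": 0,"az": -0.0083,"fingers": -1},
  {"tx": 0,"ty": 0,"tz": 0,"ax": 0,"ay": 0,"az": -0.0083,"fingers": -1},
  {"tx": 0,"ty": 0,"tz": 0,"ax": 0,"ay": 0,"az": -0.0083,"fingers": -1},
  {"tx": 0,"ty": 0,"tz": 0,"ax": 0,"ay": 0,"az": -0.0083,"fingers": -1},
  {"tx": 0,"ty": 0,"tz": 0,"ax": 0,"ay": 0,"az": -0.0083,"fingers": -1},
])

```text
t: 19.45
position: [565.4, -4.4, 254.8]
tool_rot: [3.142, -0.0, 2.046]
ft_force: [0.2, 0.2, -6.7]
width: 13.2
gripper_force: 58.6
```

send_rows([
  {"tx": 0,"ty": 0,"tz": 0,"ax": 0,"ay": 0,"az": -0.0083,"fingers": -1},
  {"tx": 0,"ty": 0,"tz": 0,"ax": 0,"ay": 0,"az": -0.0083,"fingers": -1},
  {"tx": 0,"ty": 0,"tz": 0,"ax": 0,"ay": 0,"az": -0.0083,"fingers": -1},
  {"tx": 0,"ty": 0,"tz": 0,"ax": 0,"ay": 0,"az": -0.0055,"fingers": -1},
  {"tx": 0,"ty": 0,"tz": 0,"ax": 0,"ay": 0,"az": -0.0028,"fingers": -1},
])

```text
t: 20.08
position: [565.4, -4.4, 254.8]
tool_rot: [3.141, -0.0, 2.253]
ft_force: [0.1, 0.0, -5.8]
width: 13.2
gripper_force: 58.5
```

```bash
python3 chk.py b
```

```text
[565.4466748   -4.44403162 254.81186342] 13.22917198963184 [ 3.14144858e+00 -1.72019139e-05  2.25258563e+00] [ 0.0875329   0.01735718 -5.76681591]
scene 244 158
rim tilt deg [0.1 0.1] z 27.676634219716846 316
side 237 193
rim tilt deg [-0.17  0.16] z 27.785631237831495 330
```

View pics/c_b.png

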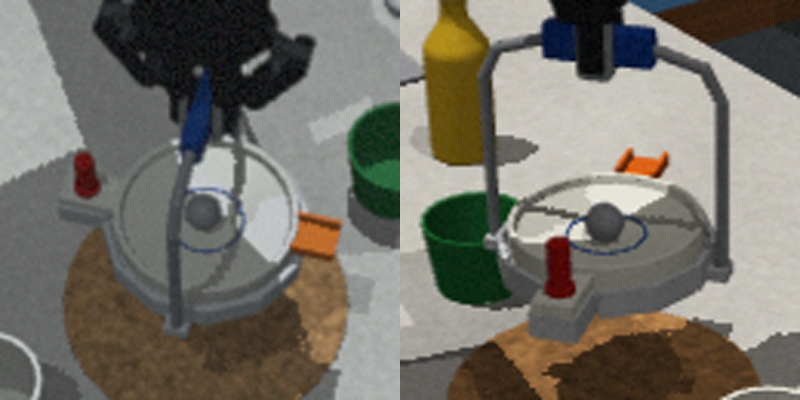

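Halfway round, the rim is level within 0.2° and the ball is centred in the ring (side crop (605,222)). Finishing the remaining 51.8°.

send_rows([
  {"tx": 0,"ty": 0,"tz": 0,"ax": 0,"ay": 0,"az": -0.0028,"fingers": -1},
  {"tx": 0,"ty": 0,"tz": 0,"ax": 0,"ay": 0,"az": -0.0055,"fingers": -1},
  {"tx": 0,"ty": 0,"tz": 0,"ax": 0,"ay": 0,"az": -0.0083,"fingers": -1},
  {"tx": 0,"ty": 0,"tz": 0,"ax": 0,"ay": 0,"az": -0.0083,"fingers": -1},
  {"tx": 0,"ty": 0,"tz": 0,"ax": 0,"ay": 0,"az": -0.0083,"fingers": -1},
])

```text
t: 20.8
position: [565.4, -4.4, 254.8]
tool_rot: [3.142, -0.0, 2.463]
ft_force: [-0.3, -0.0, -7.1]
width: 13.5
gripper_force: 58.5
```

send_rows([
  {"tx": 0,"ty": 0,"tz": 0,"ax": 0,"ay": 0,"az": -0.0083,"fingers": -1},
  {"tx": 0,"ty": 0,"tz": 0,"ax": 0,"ay": 0,"az": -0.0083,"fingers": -1},
  {"tx": 0,"ty": 0,"tz": 0,"ax": 0,"ay": 0,"az": -0.0083,"fingers": -1},
  {"tx": 0,"ty": 0,"tz": 0,"ax": 0,"ay": 0,"az": -0.0083,"fingers": -1},
  {"tx": 0,"ty": 0,"tz": 0,"ax": 0,"ay": 0,"az": -0.0083,"fingers": -1},
])

```text
t: 21.42
position: [565.4, -4.4, 254.8]
tool_rot: [3.142, -0.0, 2.724]
ft_force: [0.7, -1.1, -6.3]
width: 13.3
gripper_force: 58.5
```

send_rows([
  {"tx": 0,"ty": 0,"tz": 0,"ax": 0,"ay": 0,"az": -0.0083,"fingers": -1},
  {"tx": 0,"ty": 0,"tz": 0,"ax": 0,"ay": 0,"az": -0.0083,"fingers": -1},
  {"tx": 0,"ty": 0,"tz": 0,"ax": 0,"ay": 0,"az": -0.0083,"fingers": -1},
  {"tx": 0,"ty": 0,"tz": 0,"ax": 0,"ay": 0,"az": -0.0083,"fingers": -1},
  {"tx": 0,"ty": 0,"tz": 0,"ax": 0,"ay": 0,"az": -0.0083,"fingers": -1},
])

```text
t: 22.05
position: [565.4, -4.4, 254.8]
tool_rot: [3.141, 0.0, 2.984]
ft_force: [-0.0, 1.0, -6.9]
width: 13.0
gripper_force: 58.5
```

send_rows([
  {"tx": 0,"ty": 0,"tz": 0,"ax": 0,"ay": 0,"az": -0.0083,"fingers": -1},
  {"tx": 0,"ty": 0,"tz": 0,"ax": 0,"ay": 0,"az": -0.0083,"fingers": -1},
  {"tx": 0,"ty": 0,"tz": 0,"ax": 0,"ay": 0,"az": -0.0055,"fingers": -1},
  {"tx": 0,"ty": 0,"tz": 0,"ax": 0,"ay": 0,"az": -0.0035,"fingers": -1},
  {"tx": 0,"ty": 0,"tz": 0,"ax": 0,"ay": 0,"az": -0.002,"fingers": -1},
])

```text
t: 22.68
position: [565.4, -4.4, 254.8]
tool_rot: [3.142, 0.0, -3.127]
ft_force: [-0.8, -0.2, -6.4]
width: 12.9
gripper_force: 58.5
```

send_rows([
  {"tx": 0,"ty": 0,"tz": 0,"ax": 0,"ay": 0,"az": 0,"fingers": -1},
  {"tx": 0,"ty": 0,"tz": 0,"ax": 0,"ay": 0,"az": 0,"fingers": -1},
  {"tx": 0,"ty": 0,"tz": 0,"ax": 0,"ay": 0,"az": 0,"fingers": -1},
  {"tx": 0,"ty": 0,"tz": 0,"ax": 0,"ay": 0,"az": 0,"fingers": -1},
  {"tx": 0,"ty": 0,"tz": 0,"ax": 0,"ay": 0,"az": 0,"fingers": -1},
])

```text
t: 23.3
position: [565.4, -4.4, 254.8]
tool_rot: [3.141, 0.0, -3.128]
ft_force: [0.2, 0.5, -5.9]
width: 13.0
gripper_force: 58.5
```

```bash
python3 chk.py c
python3 - <<'E'
from h import *
W=optics.get_image("wrist")
for n in("scene_c","side_c","w"):
    im=W if n=="w" else dict(np.load("pics/%s.npz"%n));P=pts(im);hsv=cv2.cvtColor(im["pixels"],cv2.COLOR_BGR2HSV)
    def pick(lo,hi,z0,z1):
        q=P[cv2.inRange(hsv,lo,hi)>0];return q[(q[:,2]>z0)&(q[:,2]<z1)&(np.hypot(q[:,0]-565,q[:,1]+4)<240)]
    sp=pick((3,170,60),(18,255,255),118,150);rd=pick((0,180,40),(3,255,255),150,172);pt=pick((50,100,20),(85,255,255),51,60);ri=pick((105,100,40),(125,255,255),110,135)
    print(n,"spout",len(sp),sp.mean(0).round(1),"knob",len(rd),rd.mean(0).round(1) if len(rd) else "")
    if len(pt)>5:print(" pot",cv2.minEnclosingCircle(pt[:,:2].astype(np.float32)))
    if len(ri)>5:print(" ring",cv2.minEnclosingCircle(ri[:,:2].astype(np.float32)))
E
```

```text
[565.44527394  -4.43557184 254.80263785] 12.993932871860043 [ 3.14148860e+00  8.93328526e-05 -3.12829598e+00] [ 0.24656993  0.48353854 -5.94531791]
scene 244 158
rim tilt deg [-0.51  0.36] z 27.918749458057846 285
side 237 193
rim tilt deg [0.53 0.23] z 27.791928095730526 318
scene_c spout 139 [564.5  64.9 133.8] knob 20 [568.8 -88.6 161.7]
 pot ((564.0820922851562, 174.549072265625), 39.92124557495117)
side_c spout 101 [564.1  63.4 134.1] knob 55 [564.3 -92.9 159.1]
 pot ((559.02587890625, 172.60560607910156), 41.03446578979492)
 ring ((563.8152465820312, -7.148240566253662), 26.215579986572266)
w spout 1841 [563.3  68.5 134.5] knob 225 [565.5 -88.4 165.2]
 pot ((562.7978515625, 173.46298217773438), 40.21021270751953)
 ring ((564.8662109375, -4.978606700897217), 25.760746002197266)
```

View pics/c_c.png

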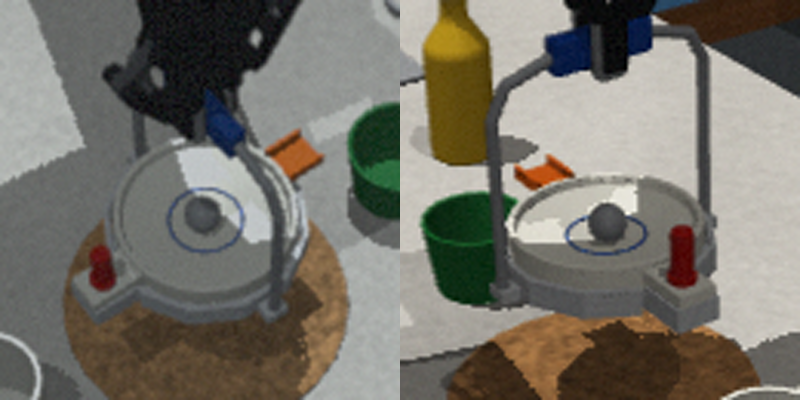

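The spout points along 90.8° and the pot lies at 90.8°. The dish is level, the ball is centred (side crop (608,222)) and the pin is home. Handing in.

```bash
python3 -c "
from bench import env
print(env.sign_off())"
```

```text
the job is handed in; nothing more can be done
None
```

The job is handed in; `env.sign_off()` returned no verdict. The pin is fully home, and the carrier is held level and still about 10 cm above its mat, with the spout pointing at the green pot (both at 90.8°) and the ball inside the blue ring.

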